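Set the carving cradle to length and lay in the blank

TASK

The carver's telescoping cradle is one hole too short for the wooden blank. Press its spring button flush, slide the sleeve out until the button pops up in the middle hole, then lay the blank level across the cradle with a neck resting in each fork and let go. Leave the giraffe, mortar, bowl and turtle standing where they are.

Things in the scene. Friction and masses are not known exactly. Their poses are not given: they have to be found in the camera images.
- cradle: The carver's telescoping cradle, fixed: a dark board 110 x 390 x 16 mm with a level square tube above its middle line, axis 85 mm up (sleeve's top 100 mm up). Origin at the centre of the board's underside, z up, y along the tube from the fixed fork (y -165 mm) to the sliding fork, x across, to the button's side. A fixed post at y -165 mm (36 x 26 mm) holds the 22 mm square inner bar.
- sleeve (a joint): How far (m) the 30 mm square, 170 mm long aluminium sleeve is slid out along cradle +y, with its leg and fork. At 0 it spans y -105 to 65 mm. Its +x side has 3 holes 45 mm apart: the button stands in the first at 0, the middle one at 0.045, the last at 0.090 (play 1 mm each way; stop at 0.1). Rubs with 3 N. Locked while the button is out in a hole; a button under the wall springs out at the next hole.
- button (a joint): How far (m) the spring button is pressed: 0 out, 5.5 mm proud of the sleeve's side; 0.0055 flush; 0.008 under the 2.5 mm wall. Spring 3 N out, 6 N under. It sits in the inner bar and does not travel with the sleeve. Once flush, pushing the sleeve drives the domed button under. Button and sleeve can be pinched together from above, one finger on the button, one on the opposite face, and drawn along.
- button_tip (a point): Tip of the round steel button (10 mm across, domed), at cradle x 20.5 mm when out, y 5 mm, z 85 mm; it moves along cradle x only. The sleeve's leg and fork begin 60 mm from it towards +y at the start.
- fork_fixed (a point): Middle of the notch floor of the fixed fork (cradle x 0, y -165 mm, z 120 mm). Each fork is an upright steel plate 12 mm thick along the tube and about 60 mm wide, prong tips 154 mm above the table; its notch is about 24 mm wide at the floor and 40 mm at the tips.
- fork_sliding (a point): Middle of the notch floor of the sliding fork, which travels with the sleeve (cradle x 0, y 75 mm + sleeve, z 120 mm); same shape as the fixed fork.
- blank: The carving blank, loose brown wood, 0.2 to 0.45 kg, 369 mm long along its x: a square middle 36 x 36 x 251 mm, at each end a round neck 20 mm thick and 34 mm long, then a round knob 34 mm thick, 25 mm long. Both ends alike. Origin at the middle of its underside, 18 mm below its axis. Neck middles are 285 mm apart: the forks' distance with the button in the middle hole.
- blank_center (a point): Centre of the blank, on its axis; 130 mm above the table when the necks lie on the floors of both forks.
- giraffe: Carved dark giraffe on a 70 x 46 mm plinth, 190 mm tall; origin under the plinth. A bystander.
- mortar: Small turned wooden mortar, an open pot 76 mm wide, 85 mm tall; origin under its foot. A bystander.
- bowl: Shallow wooden bowl, 100 mm wide, 45 mm tall; origin under its foot. A bystander.
- turtle: Small carved dark turtle, 72 mm long (its x, head at +x), 56 wide, 34 tall; origin under its belly. A bystander.

How it is judged:
By the outcome, as a careful person would: the job done as asked, in the order asked, and still so for the second after the job is handed in, with the robot touching nothing.
It also fails if it takes over 58 s, if anything falls off the work surface, if the arm or the gripper's body presses on something with over 40 N, if the wrist force passes 120 N, or if a joint passes its speed limit or range.

ROBOT

A 6-joint arm with a two-finger parallel gripper is mounted at the origin on the work surface. World frame = base frame: x ahead of the robot, y to its left, z up, the work surface at z = 0. Lengths are in m, angles in rad, forces in N, time in s.
With the tool pointing down it reaches from about 0.425 to 0.95 m from the base axis. Payload 3.5 kg.
Tool frame: the origin (TCP) lies midway between the tips of the shut fingers; the grasp point (between the pads) lies 19 mm behind it; z points along the fingers, y is the line along which they close (so a half turn about z gives the same grasp; the last joint's range is limited). The gripper opens to 85 mm and grips with 20 to 120 N. Pads are 22 mm wide; open, the fingers measure 114 mm over their backs; the gripper's body (76 mm by 85 mm) begins 54 mm behind the grasp point. The pads swing forward as they close: fully open they stand 13 mm farther back than shut.
Start: joints at [-1.354, 0.286, 1.577, -0, 1.279, -0.15], TCP at [0.242, -0.63, 0.231] pointing down, gripper open.
Joint ranges: [-2.77, 2.77], [-0.9, 2.22], [0.21, 2.48], [-1.53, 4.67], [0.24, 2.81], [-2.84, 2.84]. Speed limits (rad/s): [2.79, 2.79, 3.14, 3.14, 3.14, 3.14].

INTERFACE

Orientations are given as a unit quaternion [x, y, z, w].
In Python, from plant import ctrl, cams, order gives the robot as it stands.
- The arm moves only by the tool move_arm, never from a script. Its argument "plan" is one flat list of numbers, 7 for each row, row after row: the shift along the world's x, y, z in mm, then the turn, a rotation vector about the world's x, y, z in degrees, then the finger opening in mm, from 0 to 85.4. A call has 1 to 12 rows; each row shifts and turns the commanded pose from where the row before left it; what a row does not reach is not made up. A row lasts 1/10 s, in which the tool goes at most 50 mm and 8.59 degrees, less where a joint would pass 70% of its speed; a pose out of reach is approached as far as the arm can. A call is refused whole if a number of a shift passes 50 or a number of a turn 8.59, either way. A call with a gripper value outside its range is refused whole. The fingers move at their own pace and stop on an object; "newtons" is the grip in N (left out, the last holds). Time passes only in rows, so rows that do not move let the fingers close. It gives the time, the measured TCP pose, the force, the opening and the grip force at its end, in the units of the state.
- ctrl.get_state(): the state, without advancing time (a new reading comes with each control period).
- cams.read_camera(name): name is "scene" or "top" or "wrist"; returns a dict with "color" (420x560x3 uint8, red, green, blue), "fov_y" (degrees; the focal length in pixels is half the picture's height over the tangent of half this angle, whatever the lens; pixels are square), "cx", "cy" (the principal point, pixels), "k1" (the pictures are not rectified: a ray, as slopes to the right and down, at radius r is drawn at 1 + k1 r^2 times it, then the intrinsics apply), "origin" and "orientation" of the camera in the world; the wrist camera has in their place "T_tool_cam" (4x4, takes a point from camera to tool coordinates, whose origin is the TCP and whose axes are the flange's). Camera axes: x right, y up, looking along -z (the intrinsics and any distortion apply to the point x, -y, -z); pixel columns grow to the right and rows downward; lengths in m; the calibration is good to about 2 mm. A picture is of the moment at which its call begins: read the wrist's pose just before it. There is no depth.
- order.sign_off(): hands the job in; it is judged then, once.
The state is a dict: "time": time; "qpos": joint angles; "dq": joint speeds; "joint_efforts": joint torques, N m; "eef_pos": TCP position; "tcp_rot": TCP orientation; "contact_force": force on the tool from outside, world axes, zero at the start; "wrist_torque": the same for the moment, N m; "opening": opening from 0.0 (shut) to 1.0 (fully open); "finger_force": force on a finger pad.
Only numpy, scipy, OpenCV 4.12 (cv2) and the standard library are available. Lean on these libraries where they do the work, as an engineer would, in place of code of your own. Each camera call takes 0.05 s, during which the arm holds its last target. There are 200 camera calls.

## Working session

There is one attempt and no reset: what is moved stays moved. The work goes in short steps, Python scripts to look and compute and a tool call to move; the robot and the scene stay as the last step left them, time stands still between calls to the robot, and variables do not carry over. Pictures are saved under pics/ and viewed, at most 10 in all, crops included, and the job is handed in when it is done.

Besides the shell and the picture viewer there is one more tool, called after "Call:" by a JSON object that holds its "op" and its "data". move_arm: Moves the arm, as the interface text tells. Its arguments: {"type":"object","properties":{"plan":{"type":"array","items":{"type":"number"}},"newtons":{"type":"number"}},"required":["plan"]}

```bash
mkdir -p pics; cat > h.py <<'E'
import numpy as np, cv2
from scipy.spatial.transform import Rotation as R
from plant import ctrl, cams, order
def shot(name, fn=None):
    s=ctrl.get_state(); c=cams.read_camera(name)
    h,w=c["color"].shape[:2]; c["f"]=h/2/np.tan(np.radians(c["fov_y"])/2)
    if "T_tool_cam" in c:
        T=np.array(c["T_tool_cam"]); Rt=R.from_quat(s["tcp_rot"]).as_matrix()
        c["Rm"]=Rt@T[:3,:3]; c["o"]=Rt@T[:3,3]+np.array(s["eef_pos"])
    else:
        c["o"]=np.array(c["origin"]); q=np.array(c["orientation"]); c["Rm"]=q if q.shape==(3,3) else R.from_quat(q).as_matrix()
    if fn: cv2.imwrite(fn, cv2.cvtColor(c["color"],cv2.COLOR_RGB2BGR))
    return c
def ray(c,u,v):
    K=np.array([[c["f"],0,c["cx"]],[0,c["f"],c["cy"]],[0,0,1.]])
    p=cv2.undistortPoints(np.array([[[u,v]]],float),K,np.array([c["k1"],0,0,0.]))[0,0]
    d=c["Rm"]@np.array([p[0],-p[1],-1.]); return d/np.linalg.norm(d)
def onz(c,u,v,z):
    d=ray(c,u,v); return c["o"]+d*(z-c["o"][2])/d[2]
def proj(c,P):
    q=c["Rm"].T@(np.array(P)-c["o"]); x,y=q[0]/-q[2],-q[1]/-q[2]; k=1+c["k1"]*(x*x+y*y)
    return np.array([c["cx"]+c["f"]*x*k, c["cy"]+c["f"]*y*k])
def tri(c1,p1,c2,p2):
    d1,d2=ray(c1,*p1),ray(c2,*p2); A=np.c_[d1,-d2]; t=np.linalg.lstsq(A,c2["o"]-c1["o"],rcond=None)[0]
    a,b=c1["o"]+t[0]*d1,c2["o"]+t[1]*d2; return (a+b)/2,np.linalg.norm(a-b)
E
python3 - <<'E'
from h import *
for n in("top","scene"):
    c=shot(n,f"pics/{n}1.png"); print(n,c["o"],c["Rm"].round(2).tolist(),c["f"],c["cx"],c["cy"],c["k1"])
print(ctrl.get_state())
E
```

```text
top [ 0.49103867 -0.018921    1.16153554] [[0.02, 1.0, -0.07], [-1.0, 0.02, 0.0], [0.0, 0.07, 1.0]] 446.4116766389078 277.51973725623264 209.82197235783153 -0.042327756126456124
scene [ 1.09386631 -0.85264188  0.74787384] [[0.84, -0.3, 0.45], [0.54, 0.46, -0.71], [0.0, 0.84, 0.55]] 488.77121584944484 268.4026030647774 211.54050464021273 -0.13377506944681603
{'time': 0.1, 'qpos': array([-1.35400126e+00,  2.87113914e-01,  1.57801840e+00, -1.26108769e-05,
        1.27859676e+00, -1.50023125e-01]), 'dq': array([-0.00052303, -0.00092745, -0.00367481, -0.00177088,  0.00045418,
       -0.00099456]), 'joint_efforts': array([ 6.10716379e-04, -4.07296085e+01, -2.93700528e+01, -1.34604088e-04,
        3.39874954e-03,  5.93367275e-06]), 'eef_pos': array([ 0.24196914, -0.62950993,  0.23006754]), 'tcp_rot': array([ 9.83226755e-01,  1.82384230e-01, -4.16895229e-05, -1.06741511e-03]), 'contact_force': array([ 0.26828297, -1.17649114,  0.36421129]), 'wrist_torque': array([-0.00833228,  0.01742895,  0.01535737]), 'finger_force': 0.0, 'opening': 0.9975944478398667}
```

View pics/top1.png

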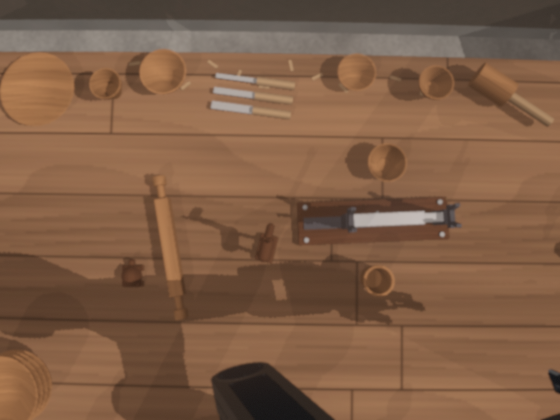

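View pics/scene1.png

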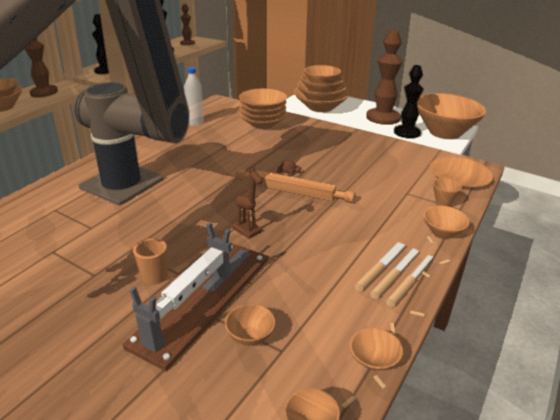

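The top view shows the cradle with its +y to the left (world +y). The fixed fork is at about (452,215) and the sliding fork at about (350,218), so the button side faces world +x. The blank runs from (158,178) to (180,317). The giraffe is at (267,245), the mortar at (379,281), the bowl at (387,162) and the turtle at (132,273). I'll zoom in next.

```bash
python3 - <<'E'
from h import *
t=cv2.imread("pics/top1.png"); s=cv2.imread("pics/scene1.png")
z=lambda im,x0,x1,y0,y1,k: cv2.resize(im[y0:y1,x0:x1],None,fx=k,fy=k,interpolation=cv2.INTER_CUBIC)
a=z(t,290,470,190,250,4); b=cv2.rotate(z(t,140,200,165,330,4),cv2.ROTATE_90_COUNTERCLOCKWISE)
W=np.zeros((490,730,3),np.uint8); W[:240,:720]=a; W[250:490,:660]=b
W=cv2.convertScaleAbs(W,alpha=1.7,beta=10)
cv2.imwrite("pics/z1.png",W); cv2.imwrite("pics/z2.png",cv2.convertScaleAbs(z(s,120,280,215,365,4),alpha=1.3))
E
```

```text
(no output)
```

View pics/z1.png

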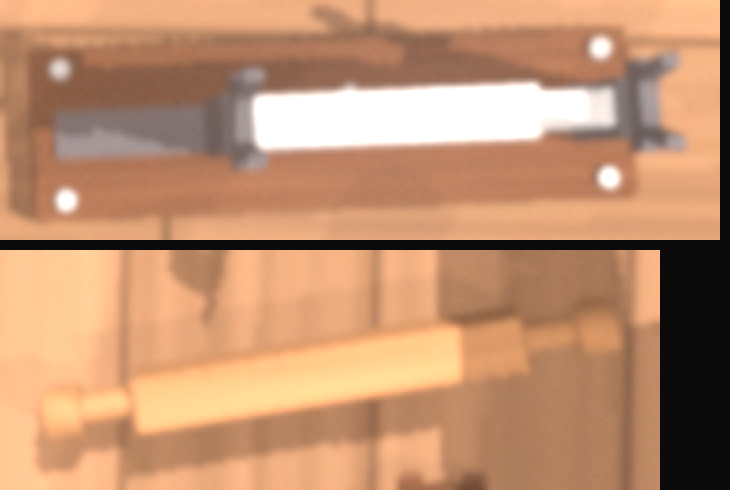

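View pics/z2.png

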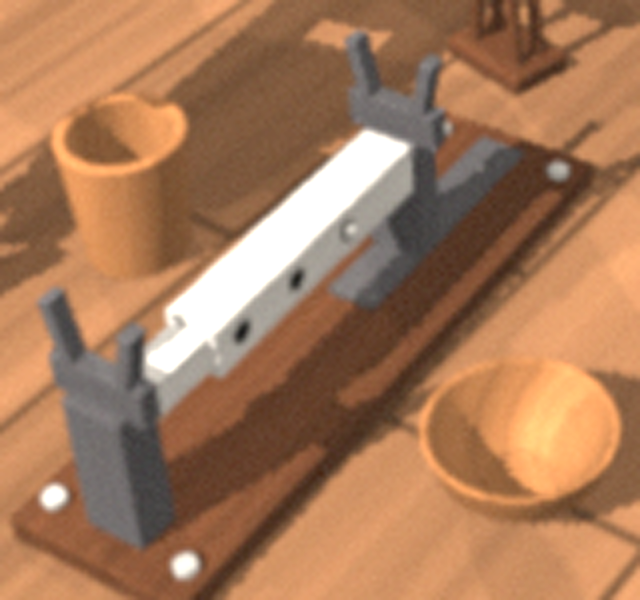

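The crops confirm it. The button is at scene crop (348,230), and the two empty holes at (296,280) and (242,330) lie toward the fixed fork. The board's screws are clear in both views. The blank's knobs are at crop (62,412) and (598,328).

```bash
cat >> h.py <<'E'
def frame():
    t=shot("top"); s=shot("scene"); return t,s
E
python3 - <<'E'
from h import *
t,s=frame()
T=lambda x,y:((x+.5)/4-.5+290,(y+.5)/4-.5+190)
S=lambda x,y:((x+.5)/4-.5+120,(y+.5)/4-.5+215)
B=lambda x,y:((239-(y-250)+.5)/4-.5+140,(x+.5)/4-.5+165)
sc=[T(60,69),T(66,200),T(600,47),T(609,177)]
P=np.array([onz(t,*p,.018) for p in sc]); print(P.round(4)); 
for a,b in((0,(558,171)),(2,(185,565)),(3,(53,497))):
    p,e=tri(t,sc[a],s,S(*b)); print("tri",p.round(4),round(e,4), onz(s,*S(*b),.018).round(4))
C=P.mean(0); v=(P[0]+P[1]-P[2]-P[3])[:2]; v/=np.linalg.norm(v); x=np.array([v[1],-v[0]])
print("C",C.round(4),"len",np.linalg.norm(P[0]-P[2]),np.linalg.norm(P[0]-P[1]),"yaw of y",np.degrees(np.arctan2(v[1],v[0])))
W=lambda cx,cy,z: np.r_[C[:2]+cx*x+cy*v,z]
for n,p in dict(button=(.0205,.005,.085),ff=(0,-.165,.12),fs=(0,.075,.12)).items():
    q=W(*p); a,b=proj(t,q),proj(s,q); print(n,q.round(4),((a-[290,190])*4).round(0),((b-[120,215])*4).round(0))
k=[onz(t,*B(62,412),.018),onz(t,*B(598,328),.018)]; e=[onz(t,*B(40,413),.018),onz(t,*B(622,327),.018)]
print("knobs",np.round(k,4),"d",np.linalg.norm(k[0]-k[1]),"ends",np.round(e,4),np.linalg.norm(e[0]-e[1]))
d=k[0]-k[1];print("blank yaw",np.degrees(np.arctan2(d[1],d[0])),"mid",(np.add(*k)/2).round(4))
m=[onz(t,*B(133,(376+434)/2),.025),onz(t,*B(525,(318+374)/2),.025)];print("square",np.round(m,4),np.linalg.norm(m[0]-m[1]))
print("giraffe",onz(t,267,245,.01),"mortar",onz(t,379,281,.08),"bowl",onz(t,387,162,.045),"turtle",onz(t,132,273,.02))
st=ctrl.get_state();print(R.from_quat(st["tcp_rot"]).as_matrix().round(3))
E
```

```text
[[ 0.5792 -0.0905  0.018 ]
 [ 0.4953 -0.0953  0.018 ]
 [ 0.5989 -0.4403  0.018 ]
 [ 0.5149 -0.4453  0.018 ]]
tri [ 0.5791 -0.0907  0.018 ] 0.0004 [ 0.5789 -0.0909  0.018 ]
tri [ 0.5987 -0.4401  0.0188] 0.0004 [ 0.598  -0.4397  0.018 ]
tri [ 0.5149 -0.4451  0.0188] 0.0001 [ 0.5142 -0.4447  0.018 ]
C [ 0.5471 -0.2679  0.018 ] len 0.35026353963855045 0.0840640622895377 yaw of y 93.2161454857593
button [ 0.5673 -0.2617  0.085 ] [348.  83.] [355. 232.]
ff [ 0.5564 -0.4326  0.12  ] [649. 102.] [100. 366.]
fs [ 0.5429 -0.193   0.12  ] [244. 119.] [395.  97.]
knobs [[0.6429 0.2869 0.018 ]
 [0.3017 0.2226 0.018 ]] d 0.34721501015354383 ends [[0.6572 0.2881 0.018 ]
 [0.2866 0.2216 0.018 ]] 0.3765083828740177
blank yaw 10.678983127710577 mid [0.4723 0.2548 0.018 ]
square [[0.5962 0.279  0.025 ]
 [0.3483 0.2337 0.025 ]] 0.2520329779950239
giraffe [0.48002321 0.00465979 0.01      ] mortar [ 0.39797418 -0.26817433  0.08      ] bowl [ 0.69447807 -0.2966951   0.045     ] turtle [0.4033124  0.34753109 0.02      ]
[[ 0.933  0.359 -0.   ]
 [ 0.359 -0.933  0.001]
 [ 0.    -0.001 -1.   ]]
```

Screw spacing is 350 x 84 mm, the triangulated heights are consistent, and the reprojected button and forks match the pictures. Moving above the button.

Call:
{"op": "move_arm", "data": {"plan": [30, 36, 0, 0, 0, 7.2, 85, 30, 36, 0, 0, 0, 7.2, 85, 30, 36, 0, 0, 0, 7.2, 85, 30, 36, 0, 0, 0, 7.2, 85, 30, 36, 0, 0, 0, 7.2, 85, 30, 36, 0, 0, 0, 7.2, 85, 30, 36, 0, 0, 0, 7.2, 85, 30, 36, 0, 0, 0, 7.2, 85, 30, 36, 0, 0, 0, 7.2, 85, 30, 36, 0, 0, 0, 7.2, 85, 5, 6, 0, 0, 0, 0, 85, 0, 0, 0, 0, 0, 0, 85], "newtons": 30}}

```text
time: 1.4
eef_pos: [0.5477, -0.2627, 0.231]
tcp_rot: [0.687, 0.726, -0.0, -0.0]
contact_force: [-0.2, -0.3, -0.7]
opening: 0.995
finger_force: 0.0
```

```bash
python3 - <<'E'
from h import *
c=shot("wrist","pics/w1.png"); s=ctrl.get_state()
C=np.array([.5471,-.2679]);v=np.array([-.0561,.9984]);x=np.array([.9984,.0561])
for n,p in dict(button=(.0205,.005,.085),se=(0,-.105,.1),sl=(.015,.0,.1),sr=(-.015,0,.1)).items(): print(n,proj(c,np.r_[C+p[0]*x+p[1]*v,p[2]]).round(1))
m=R.from_quat(s["tcp_rot"]).as_matrix();print(s["eef_pos"],np.degrees(np.arctan2(m[1,1],m[0,1])),m[:,2],s["qpos"])
E
```

```text
button [303.2 195.4]
se [277.7 327.7]
sl [297.1 206.5]
sr [257.5 206.6]
[ 0.54698363 -0.26393948  0.23104264] 3.0351393722273676 [-8.13476603e-04 -2.63223775e-04 -9.99999634e-01] [-6.16203934e-01  1.39777807e-01  1.74914427e+00 -7.21015943e-04
  1.25318238e+00 -6.68951851e-01]
```

View pics/w1.png

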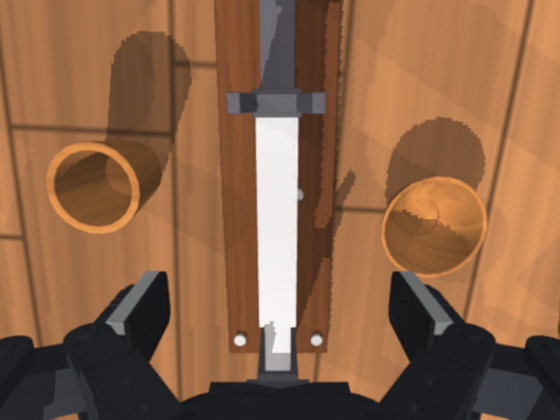

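The wrist view shows the button at (300,195) and the sleeve edges at 257 and 298, within 2 px of prediction. Descending and pinching.

Call:
{"op": "move_arm", "data": {"plan": [0, 0, -42, 0, 0, 0, 85, 0, 0, -42, 0, 0, 0, 80, 0, 0, -42, 0, 0, 0, 70, 0, 0, -42, 0, 0, 0, 60, 0, 0, 0, 0, 0, 0, 48, 0, 0, 0, 0, 0, 0, 40, 0, 0, 0, 0, 0, 0, 34, 0, 0, 0, 0, 0, 0, 28, 0, 0, 0, 0, 0, 0, 24, 0, 0, 0, 0, 0, 0, 20, 0, 0, 0, 0, 0, 0, 20, 0, 0, 0, 0, 0, 0, 20], "newtons": 30}}

```text
time: 2.65
eef_pos: [0.5461, -0.2658, 0.0662]
tcp_rot: [0.688, 0.726, -0.002, 0.0]
contact_force: [-6.5, -1.7, 1.2]
opening: 0.346
finger_force: 31.0
```

Opening is about 29.5 mm, so the button is flush. Drawing the sleeve out.

Call:
{"op": "move_arm", "data": {"plan": [-0.2, 4, 0, 0, 0, 0, 20, -0.2, 4, 0, 0, 0, 0, 20, -0.2, 4, 0, 0, 0, 0, 20, -0.2, 4, 0, 0, 0, 0, 20, -0.2, 4, 0, 0, 0, 0, 20, -0.2, 4, 0, 0, 0, 0, 20, 0, 0, 0, 0, 0, 0, 20]}}

```text
time: 3.35
eef_pos: [0.5457, -0.2537, 0.0677]
tcp_rot: [0.687, 0.727, -0.009, 0.01]
contact_force: [-8.5, -33.0, -9.0]
opening: 0.349
finger_force: 31.3
```

```bash
python3 - <<'E'
from h import *
s=ctrl.get_state();print(s["eef_pos"],s["contact_force"],s["opening"]*85.4)
c=shot("scene"); w=shot("wrist")
a=cv2.resize(c["color"][215:365,120:280],(400,375),interpolation=cv2.INTER_CUBIC); b=cv2.resize(w["color"],(400,300))
W=np.zeros((375,800,3),np.uint8);W[:,:400]=a;W[:300,400:]=b
cv2.imwrite("pics/m1.png",W[:,:,::-1])
E
```

```text
[ 0.54566539 -0.2537027   0.06765219] [ -8.51858893 -33.02626742  -8.99712211] 29.832907160807345
```

View pics/m1.png

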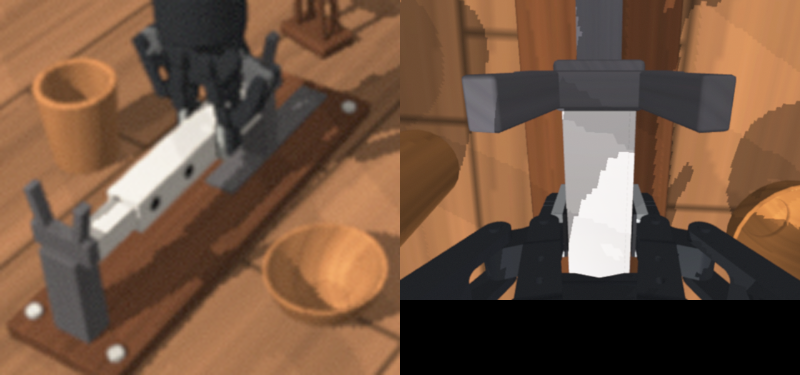

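```bash
python3 - <<'E'
from h import *
c=shot("scene"); C=np.array([.5471,-.2679]);v=np.array([-.0561,.9984]);x=np.array([.9984,.0561])
g=cv2.cvtColor(c["color"],cv2.COLOR_RGB2GRAY).astype(float)
g0=cv2.imread("pics/scene1.png",0).astype(float)
def yh(u,w): # intersect ray with plane cradle x=.015
    d=ray(c,u,w); n=np.r_[x,0]; t=(.015-(c["o"]-np.r_[C,0])@n)/(d@n); p=c["o"]+t*d
    return (p[:2]-C)@v, p[2]
for im,pts in((g0,((193.6,284.6),(180,297))),(g,((195,284),(181.5,296.5)))):
    for u,w in pts:
        u0,w0=int(round(u)),int(round(w)); a=im[w0-4:w0+5,u0-4:u0+5]; m=np.clip(90-a,0,None)
        yy,xx=np.mgrid[w0-4:w0+5,u0-4:u0+5]; q=((m*xx).sum()/m.sum(),(m*yy).sum()/m.sum()); print(a.min(),np.round(q,2),np.round(yh(*q),4))
E
```

```text
25.0 [193.99 284.67] [-0.0396  0.0841]
23.0 [180.04 297.55] [-0.0853  0.0854]
27.0 [195.22 283.18] [-0.0353  0.0849]
25.0 [181.7  296.02] [-0.08    0.0852]
```

The sleeve has moved about 4.8 mm, which is more than the 1 mm play, but the pads slipped. I'll grip harder before pulling on.

Call:
{"op": "move_arm", "data": {"plan": [0, 0, 0, 0, 0, 0, 10, 0, 0, 0, 0, 0, 0, 10, 0, 0, 0, 0, 0, 0, 10, -0.2, 3, 0, 0, 0, 0, 10, -0.2, 3, 0, 0, 0, 0, 10, -0.2, 3, 0, 0, 0, 0, 10, 0, 0, 0, 0, 0, 0, 10], "newtons": 80}}

```text
time: 4.2
eef_pos: [0.5457, -0.2532, 0.0679]
tcp_rot: [0.687, 0.726, -0.013, 0.018]
contact_force: [-6.4, -59.1, -19.4]
opening: 0.34
finger_force: 80.6
```

```bash
cat >> h.py <<'E'
C=np.array([.5471,-.2679]);v=np.array([-.0561,.9984]);X=np.array([.9984,.0561])
def sleeve():
    "dark holes on the sleeve's +x side in the scene view -> cradle y (m)"
    c=shot("scene"); g=cv2.cvtColor(c["color"],cv2.COLOR_RGB2GRAY).astype(float); out=[]
    pr=np.array([proj(c,np.r_[C+.015*X+y*v,.085]) for y in np.arange(-.1,.09,.001)])
    val=[g[int(round(b)),int(round(a))] for a,b in pr]
    print("profile",[int(k) for k in val[::3]])
    for i in range(3,len(val)-3):
        if val[i]<70 and val[i]==min(val[i-3:i+4]):
            u0,w0=np.round(pr[i]).astype(int); m=np.clip(90-g[w0-4:w0+5,u0-4:u0+5],0,None); yy,xx=np.mgrid[w0-4:w0+5,u0-4:u0+5]
            d=ray(c,(m*xx).sum()/m.sum(),(m*yy).sum()/m.sum()); n=np.r_[X,0]; t=(.015-(c["o"]-np.r_[C,0])@n)/(d@n); p=c["o"]+t*d
            out.append((round(float((p[:2]-C)@v),4),round(float(p[2]),4)))
    s=ctrl.get_state(); print(out,s["eef_pos"].round(4),s["contact_force"].round(1),s["opening"]*85.4)
E
python3 -c "
from h import *
sleeve()"
```

```text
profile [131, 136, 127, 129, 131, 105, 43, 26, 51, 100, 127, 128, 131, 129, 129, 132, 130, 129, 128, 117, 66, 40, 47, 35, 79, 121, 125, 130, 129, 128, 126, 129, 127, 125, 105, 117, 153, 152, 123, 75, 51, 46, 46, 33, 39, 47, 49, 49, 52, 51, 46, 38, 46, 37, 29, 31, 27, 25, 22, 31, 37, 33, 47, 51]
[(-0.0794, 0.0854), (-0.0794, 0.0854), (-0.0348, 0.0855), (-0.0348, 0.0855), (-0.0347, 0.0853), (0.0269, 0.0807), (0.0278, 0.0829), (0.0302, 0.0836), (0.033, 0.0875), (0.0369, 0.088), (0.0451, 0.0858), (0.0494, 0.0858), (0.0537, 0.0857), (0.0582, 0.0852), (0.0628, 0.0866), (0.0664, 0.0865), (0.0664, 0.0865), (0.07, 0.0865), (0.0734, 0.0868), (0.0734, 0.0868), (0.0793, 0.0886)] [ 0.5457 -0.2532  0.0679] [ -7.6 -58.2 -19.4] 28.773866086882048
```

```bash
python3 - <<'E'
from h import *
s=ctrl.get_state();print(s["contact_force"],s["wrist_torque"],s["qpos"])
c=shot("scene"); w=shot("wrist")
a=cv2.resize(c["color"][225:295,165:245],(640,560),interpolation=cv2.INTER_CUBIC)
cv2.imwrite("pics/m2.png",cv2.convertScaleAbs(a[:,:,::-1],alpha=1.4))
E
```

```text
[ -7.59568167 -58.16386997 -19.38118639] [-8.23888668  1.38630303 -0.59078016] [-0.59006556  0.29935692  1.88526522 -0.03824266  0.92724912 -0.62271228]
```

View pics/m2.png

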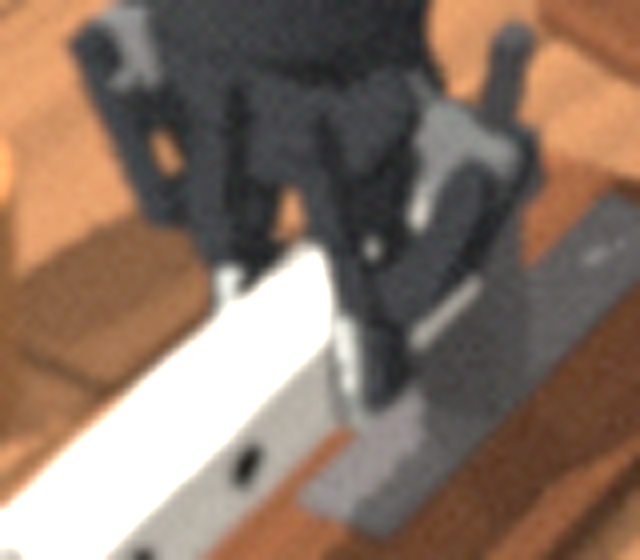

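The finger still covers the button and the sleeve is about 5 mm out. The arm itself is soft, at roughly 2.5 N/mm. I'll relax the pull, then release and re-pinch better centred.

Call:
{"op": "move_arm", "data": {"plan": [0, -8, 0, 0, 0, 0, 10, 0, -8, 0, 0, 0, 0, 10, 0, -6, 0, 0, 0, 0, 10, 0, 0, 0, 0, 0, 0, 10], "newtons": 80}}

```text
time: 4.75
eef_pos: [0.5455, -0.2541, 0.0677]
tcp_rot: [0.689, 0.725, -0.0, 0.0]
contact_force: [-8.9, 3.0, 9.4]
opening: 0.336
finger_force: 84.7
```

```bash
python3 -c "
from h import *
sleeve();s=ctrl.get_state();print(s['tcp_rot'],s['wrist_torque'])"
```

```text
profile [133, 136, 130, 128, 119, 62, 21, 36, 80, 118, 130, 130, 132, 130, 130, 130, 128, 129, 129, 92, 45, 32, 52, 55, 111, 129, 127, 128, 128, 129, 126, 123, 129, 123, 100, 142, 140, 132, 86, 52, 44, 34, 34, 38, 49, 49, 51, 51, 50, 49, 45, 38, 41, 34, 32, 26, 24, 29, 31, 42, 45, 40, 51, 58]
[(-0.0814, 0.0855), (-0.0814, 0.0855), (-0.0359, 0.0849), (-0.0359, 0.0849), (0.0248, 0.0825), (0.0257, 0.0845), (0.0257, 0.0845), (0.0257, 0.0845), (0.0257, 0.0845), (0.0332, 0.0876), (0.0332, 0.0876), (0.0332, 0.0876), (0.0332, 0.0876), (0.0454, 0.0859), (0.0495, 0.0858), (0.0538, 0.0854), (0.062, 0.0847), (0.0691, 0.0845), (0.0691, 0.0845), (0.0729, 0.087), (0.0759, 0.0879), (0.0789, 0.0887)] [ 0.5455 -0.2541  0.0677] [-9.3  1.5  8.5] 28.976951726064378
[ 6.88559084e-01  7.25179776e-01 -5.77079244e-04  5.88192144e-04] [-0.15448067  0.93530434 -0.33496576]
```

Call:
{"op": "move_arm", "data": {"plan": [0, 0, 0, 0, 0, 0, 55, 0, 0, 0, 0, 0, 0, 55, 0, 0, 0, 0, 0, 0, 55, -1, -5, -2, 0, 0, 0, 55, -1, -5, -2, 0, 0, 0, 55, 0, 0, 0, 0, 0, 0, 55], "newtons": 80}}

```text
time: 5.4
eef_pos: [0.5429, -0.2637, 0.0588]
tcp_rot: [0.689, 0.725, -0.0, -0.0]
contact_force: [0.2, -0.5, -0.5]
opening: 0.646
finger_force: 0.0
```

```bash
python3 - <<'E'
from h import *
sleeve();s=ctrl.get_state();print(s['tcp_rot'])
c=shot("scene")
a=cv2.resize(c["color"][225:295,165:245],(400,350),interpolation=cv2.INTER_CUBIC); b=cv2.resize(shot("wrist")["color"][60:360,140:440],(400,400))
W=np.zeros((400,800,3),np.uint8);W[:350,:400]=a;W[:,400:]=b
cv2.imwrite("pics/m3.png",cv2.convertScaleAbs(W[:,:,::-1],alpha=1.2))
E
```

```text
profile [139, 129, 129, 110, 77, 25, 28, 71, 112, 129, 130, 129, 131, 129, 129, 129, 128, 126, 102, 55, 29, 51, 87, 98, 125, 127, 129, 128, 127, 130, 130, 128, 126, 121, 106, 129, 96, 58, 51, 49, 40, 42, 42, 47, 50, 50, 48, 48, 49, 51, 50, 33, 42, 33, 30, 36, 35, 46, 41, 34, 49, 43, 56, 59]
[(-0.0838, 0.0853), (-0.0838, 0.0853), (-0.0838, 0.0853), (-0.039, 0.0851), (-0.039, 0.0851), (-0.039, 0.0851), (0.0193, 0.0824), (0.0219, 0.0844), (0.0219, 0.0844), (0.0219, 0.0844), (0.0219, 0.0844), (0.0247, 0.0843), (0.0324, 0.084), (0.0359, 0.0847), (0.0392, 0.0855), (0.0392, 0.0855), (0.0392, 0.0855), (0.0392, 0.0855), (0.0518, 0.0821), (0.0558, 0.082), (0.0594, 0.0822), (0.0629, 0.0852), (0.0629, 0.0852), (0.0629, 0.0852), (0.0689, 0.0837), (0.0723, 0.0839), (0.0723, 0.0839), (0.0762, 0.0838), (0.0808, 0.0865)] [ 0.543  -0.2634  0.0589] [0.6 0.1 0.2] 54.757932383478
[ 6.88499578e-01  7.25236620e-01 -6.62588132e-05 -4.14672826e-04]
```

View pics/m3.png

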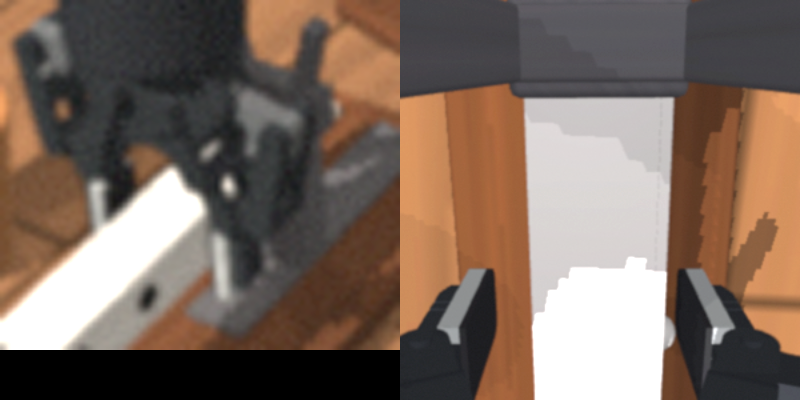

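The button is out again and the sleeve is back at about 1 mm. The pads now straddle the button (at (668,332)) centrally, but the gripper sits about 2.5 mm too far toward -x. I'll re-pinch centred with more grip and pull.

Call:
{"op": "move_arm", "data": {"plan": [2.5, 0, 2, 0, 0, 0, 45, 0, 0, 0, 0, 0, 0, 36, 0, 0, 0, 0, 0, 0, 20, 0, 0, 0, 0, 0, 0, 10, 0, 0, 0, 0, 0, 0, 10, 0, 0, 0, 0, 0, 0, 10, 0, 0, 0, 0, 0, 0, 10, -0.2, 3, 0, 0, 0, 0, 10, -0.2, 3, 0, 0, 0, 0, 10, -0.2, 3, 0, 0, 0, 0, 10, 0, 0, 0, 0, 0, 0, 10], "newtons": 100}}

```text
time: 6.65
eef_pos: [0.5459, -0.2616, 0.0627]
tcp_rot: [0.687, 0.726, -0.004, 0.007]
contact_force: [0.3, -21.2, -5.1]
opening: 0.333
finger_force: 99.3
```

```bash
python3 -c "
from h import *
sleeve()" | cut -c1-420
```

```text
profile [150, 129, 129, 128, 115, 57, 22, 44, 93, 126, 129, 131, 131, 131, 131, 126, 131, 129, 127, 92, 41, 27, 60, 62, 114, 127, 125, 128, 130, 131, 128, 120, 112, 139, 142, 89, 53, 37, 38, 36, 47, 51, 51, 53, 50, 51, 49, 49, 52, 52, 48, 38, 43, 35, 31, 31, 35, 40, 39, 41, 49, 43, 54, 59]
[(-0.0818, 0.0854), (-0.0818, 0.0854), (-0.0363, 0.0849), (-0.0363, 0.0849), (0.015, 0.0844), (0.0162, 0.0861), (0.0203, 0.0854), (0.0233, 0.0856), (0.0315, 0.0854), (0.0315, 0.0854), (0.0315, 0.0854), (0.0397, 0.0852), (0.0397, 0.0852), (0.0397, 0.0852), (0.0397, 0.0852), (0.0476, 0.0821), (0.0511, 0.0824), (0.0545, 0.0831), (0.0581, 0.0836), (0.0622, 0.0862), (0.0622, 0.0862), (0.0622, 0.0862), (0.0653, 0.0841), (0
```

Call:
{"op": "move_arm", "data": {"plan": [-0.2, 3, 0, 0, 0, 0, 10, -0.2, 3, 0, 0, 0, 0, 10, -0.2, 3, 0, 0, 0, 0, 10, -0.2, 3, 0, 0, 0, 0, 10, 0, 0, 0, 0, 0, 0, 10], "newtons": 100}}

```text
time: 7.2
eef_pos: [0.546, -0.2595, 0.0629]
tcp_rot: [0.686, 0.727, -0.01, 0.016]
contact_force: [1.4, -48.1, -18.7]
opening: 0.338
finger_force: 100.5
```

```bash
python3 -c "
from h import *
sleeve()" | grep -o -e "^\[.\{70\}" -e "\] \[.*"
```

```text
[(-0.0797, 0.0854), (-0.0348, 0.0852), (-0.0348, 0.0852), (-0.0348, 0.0
] [ 0.546  -0.2595  0.0629] [  0.7 -47.  -19.2] 29.027881309161394
```

Call:
{"op": "move_arm", "data": {"plan": [-0.2, 3, 0, 0, 0, 0, 10, -0.2, 3, 0, 0, 0, 0, 10, -0.2, 3, 0, 0, 0, 0, 10, -0.2, 3, 0, 0, 0, 0, 10, 0, 0, 0, 0, 0, 0, 10], "newtons": 120}}

```text
time: 7.75
eef_pos: [0.5444, -0.2338, 0.0628]
tcp_rot: [0.688, 0.726, -0.002, 0.004]
contact_force: [-5.0, -5.6, 2.2]
opening: 0.334
finger_force: 122.9
```

```bash
python3 -c "
from h import *
sleeve()" | grep -o -e "^\[.\{70\}" -e "\] \[.*"
```

```text
[(-0.0544, 0.0853), (-0.0544, 0.0853), (-0.0544, 0.0853), (-0.0544, 0.0
] [ 0.5443 -0.2338  0.0628] [-4.5 -5.1  1.7] 28.380470040182693
```

It broke free: the sleeve is at about 31 mm and the pull is down to 5 N. 14 mm to go.

Call:
{"op": "move_arm", "data": {"plan": [-0.2, 3, 0, 0, 0, 0, 10, -0.2, 3, 0, 0, 0, 0, 10, -0.2, 3, 0, 0, 0, 0, 10, -0.1, 2, 0, 0, 0, 0, 10, -0.1, 2, 0, 0, 0, 0, 10, -0.1, 1, 0, 0, 0, 0, 10, 0, 1, 0, 0, 0, 0, 10, 0, 0, 0, 0, 0, 0, 10], "newtons": 60}}

```text
time: 8.6
eef_pos: [0.5434, -0.2178, 0.0628]
tcp_rot: [0.688, 0.726, -0.002, 0.004]
contact_force: [-5.0, -4.0, 3.1]
opening: 0.333
finger_force: 123.0
```

```bash
python3 -c "
from h import *
sleeve()" | cut -c1-400
```

```text
profile [131, 132, 132, 129, 129, 127, 126, 127, 126, 125, 126, 129, 127, 138, 138, 139, 130, 128, 106, 61, 23, 51, 90, 101, 127, 129, 128, 132, 131, 127, 129, 129, 127, 122, 122, 163, 142, 99, 108, 126, 128, 127, 127, 126, 126, 119, 93, 93, 115, 123, 75, 48, 44, 37, 37, 46, 53, 48, 50, 50, 54, 52, 52, 50]
[(-0.039, 0.0852), (-0.039, 0.0852), (-0.039, 0.0852), (0.0632, 0.0829), (0.0691, 0.0866), (0.0691, 0.0866), (0.0779, 0.0866), (0.0779, 0.0866), (0.0821, 0.0864)] [ 0.5435 -0.2179  0.0628] [-5.5 -4.9  4.7] 28.178043347645463
```

The sleeve is at about 46 mm and a bright button shows at y≈5 mm. A gentle tug will test the lock.

Call:
{"op": "move_arm", "data": {"plan": [-0.2, 3, 0, 0, 0, 0, 10, 0, 2, 0, 0, 0, 0, 10, 0, 0, 0, 0, 0, 0, 10], "newtons": 60}}

```text
time: 8.95
eef_pos: [0.5434, -0.2171, 0.0628]
tcp_rot: [0.687, 0.726, -0.004, 0.007]
contact_force: [-3.7, -17.4, -2.2]
opening: 0.33
finger_force: 121.7
```

```bash
python3 -c "
from h import *
sleeve()" | grep -o -e "^\[.\{70\}" -e "\] \[.*"
```

```text
[(-0.0377, 0.0853), (-0.0377, 0.0853), (-0.0377, 0.0853), (0.0619, 0.08
] [ 0.5434 -0.2171  0.0628] [ -3.2 -16.9  -1.8] 28.512270495555292
```

It's locked: the force rose to 17 N with the sleeve holding. Relaxing, opening, rising, and going over to the blank.

Call:
{"op": "move_arm", "data": {"plan": [0.2, -4, 0, 0, 0, 0, 10, 0.1, -3, 0, 0, 0, 0, 10, 0, 0, 0, 0, 0, 0, 60, 0, 0, 0, 0, 0, 0, 60, 0, 0, 0, 0, 0, 0, 60, 0, 0, 20, 0, 0, 0, 60, 0, 0, 45, 0, 0, 0, 60, 0, 0, 45, 0, 0, 0, 60, 0, 0, 45, 0, 0, 0, 60, 0, 0, 35, 0, 0, 0, 60, 0, 0, 0, 0, 0, 0, 60], "newtons": 30}}

```text
time: 10.1
eef_pos: [0.5456, -0.2181, 0.2586]
tcp_rot: [0.688, 0.726, 0.001, 0.006]
contact_force: [0.3, -1.1, 0.5]
opening: 0.703
finger_force: 0.0
```

Call:
{"op": "move_arm", "data": {"plan": [-6, 40, 0, 0, 0, 8.1, 60, -6, 40, 0, 0, 0, 8.1, 60, -6, 40, 0, 0, 0, 8.1, 60, -6, 40, 0, 0, 0, 8.1, 60, -6, 40, 0, 0, 0, 8.1, 60, -6, 40, 0, 0, 0, 8.1, 60, -6, 40, 0, 0, 0, 8.1, 60, -6, 40, 0, 0, 0, 8.1, 60, -6, 40, 0, 0, 0, 8.1, 60, -6, 40, 0, 0, 0, 8.1, 60, -6, 40, 0, 0, 0, 8.1, 60, -5, 36, 0, 0, 0, 8.1, 60]}}

```text
time: 11.3
eef_pos: [0.4703, 0.2609, 0.2498]
tcp_rot: [-0.092, 0.996, -0.0, -0.001]
contact_force: [0.4, 0.7, 1.0]
opening: 0.703
finger_force: 0.0
```

```bash
python3 - <<'E'
from h import *
sleeve()
s=ctrl.get_state();m=R.from_quat(s["tcp_rot"]).as_matrix();print(s["eef_pos"],np.degrees(np.arctan2(m[1,1],m[0,1])),s["qpos"])
w=shot("wrist"); c=shot("scene"); cv2.imwrite("pics/w2full.png",w["color"][:,:,::-1])
b=cv2.resize(w["color"],(440,330)); a=cv2.resize(c["color"][225:315,130:250],(360,270),interpolation=cv2.INTER_CUBIC)
W=np.zeros((330,800,3),np.uint8);W[:,:440]=b;W[:270,440:]=a
for p in((.4723,.2556,.036),): print(proj(w,p))
cv2.imwrite("pics/m4.png",W[:,:,::-1])
E
```

```text
profile [125, 126, 125, 122, 122, 119, 122, 121, 120, 121, 123, 122, 117, 124, 124, 126, 123, 120, 90, 41, 24, 51, 100, 105, 122, 122, 124, 123, 122, 124, 125, 122, 117, 106, 110, 156, 137, 100, 116, 122, 124, 122, 122, 120, 120, 121, 122, 122, 100, 49, 16, 54, 58, 114, 121, 122, 124, 122, 121, 121, 122, 122, 124, 123]
[(-0.0393, 0.0848), (-0.0393, 0.0848), (-0.0393, 0.0848), (0.0513, 0.0842), (0.0513, 0.0842), (0.0513, 0.0842)] [0.4693 0.2649 0.2499] [-1.5  1.6  0.1] 59.89704627788088
[0.46926427 0.2649213  0.24989315] 101.01649387361445 [ 0.32348899 -0.02921833  1.89088673  0.00465477  1.28179305 -1.44091728]
[267.97421784 179.64877071]
```

View pics/m4.png

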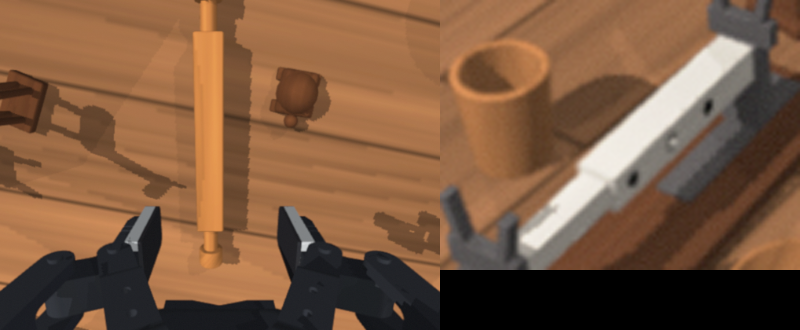

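The button stands in the middle hole with an empty hole on each side. In the wrist view, the blank's square runs from (207,31) to (209,231), with the turtle at (297,95) to its right.

```bash
python3 - <<'E'
from h import *
w=shot("wrist"); im=w["color"].astype(int); hsv=cv2.cvtColor(w["color"],cv2.COLOR_RGB2HSV)
L=[];Rr=[]
for r in range(60,280,10):
    row=im[r,:,0]; k=cv2.GaussianBlur(row.astype(np.float32).reshape(1,-1),(5,1),0)[0]; g=np.diff(k)
    l=235+np.argmax(np.abs(g[235:262])); q=268+np.argmax(np.abs(g[268:296])); L.append(onz(w,l+.5,r,.036));Rr.append(onz(w,q+.5,r,.036))
L,Rr=np.array(L),np.array(Rr)
wd=np.linalg.norm(L-Rr,axis=1); print("width",wd.round(4)); M=(L+Rr)/2
a=np.polyfit(M[:,0],M[:,1],1); print("yaw",np.degrees(np.arctan(a[0])))
e=[onz(w,207.5*1.2727,31*1.2727,.036),onz(w,209*1.2727,231*1.2727,.036)];print(np.round(e,4),np.linalg.norm(e[0]-e[1]),(e[0]+e[1])/2)
x=((e[0]+e[1])/2)[0];print("mid on line",x,np.polyval(a,x)); s=ctrl.get_state();print(s["eef_pos"])
E
```

```text
width [0.0338 0.0341 0.0334 0.0336 0.0338 0.034  0.0334 0.0336 0.0338 0.0341
 0.0333 0.0336 0.0338 0.0341 0.0334 0.0336 0.0329 0.0331 0.0344 0.0347
 0.0339 0.0332]
yaw 10.949051887824494
[[0.3505 0.2254 0.036 ]
 [0.5947 0.2694 0.036 ]] 0.24815906108433997 [0.47260517 0.24741035 0.036     ]
mid on line 0.4726051700929158 0.25344847626096345
[0.47079982 0.25950207 0.24989564]
```

Call:
{"op": "move_arm", "data": {"plan": [2, -5, -45, 0, 0, 0, 65, 0, 0, -45, 0, 0, 0, 65, 0, 0, -45, 0, 0, 0, 65, 0, 0, -45, 0, 0, 0, 65, 0, 0, 0, 0, 0, 0, 65, 0, 0, 0, 0, 0, 0, 65]}}

```text
time: 12.1
eef_pos: [0.4736, 0.2529, 0.0711]
tcp_rot: [-0.088, 0.996, -0.0, -0.001]
contact_force: [0.8, 0.2, 0.8]
opening: 0.757
finger_force: 0.0
```

```bash
python3 - <<'E'
from h import *
w=shot("wrist"); im=w["color"]; s=ctrl.get_state();m=R.from_quat(s["tcp_rot"]).as_matrix();print(s["eef_pos"],np.degrees(np.arctan2(m[1,1],m[0,1])))
P=[]
for r in range(20,240,20):
    k=cv2.GaussianBlur(im[r:r+1,:,0].astype(np.float32),(9,1),0)[0]; g=np.abs(np.diff(k))
    u0=proj(w,(.4723,.2545,.036))[0]; i=int(u0)
    l=i-110+np.argmax(g[i-110:i-15]); q=i+15+np.argmax(g[i+15:i+110]); a,b=onz(w,l+.5,r,.036),onz(w,q+.5,r,.036); P.append(np.r_[(a+b)[:2]/2,np.linalg.norm(a-b)])
P=np.array(P);print(P.round(4)); ok=abs(P[:,2]-.035)<.003; f=np.polyfit(P[ok,0],P[ok,1],1);print("yaw",np.degrees(np.arctan(f[0])),"y at .4725",np.polyval(f,.4725))
E
```

```text
[0.47527847 0.25363943 0.07317525] 100.13122334576609
[[0.3709 0.2337 0.0333]
 [0.3789 0.2349 0.0333]
 [0.3869 0.2366 0.0333]
 [0.3952 0.2383 0.0332]
 [0.4037 0.24   0.0332]
 [0.4124 0.2415 0.0337]
 [0.4214 0.2433 0.0337]
 [0.4307 0.2447 0.0337]
 [0.4401 0.2469 0.0342]
 [0.4498 0.2489 0.0332]
 [0.4599 0.2507 0.0337]]
yaw 10.885079485250893 y at .4725 0.25309568635764107
```

Call:
{"op": "move_arm", "data": {"plan": [-2, 0, -32, 0, 0, 0.7, 65, 0, 0, -32, 0, 0, 0, 60, 0, 0, 0, 0, 0, 0, 48, 0, 0, 0, 0, 0, 0, 40, 0, 0, 0, 0, 0, 0, 30, 0, 0, 0, 0, 0, 0, 25, 0, 0, 0, 0, 0, 0, 25, 0, 0, 0, 0, 0, 0, 25, 0, 0, 0, 0, 0, 0, 25], "newtons": 50}}

```text
time: 13.05
eef_pos: [0.4743, 0.2547, 0.0106]
tcp_rot: [-0.095, 0.995, 0.0, 0.003]
contact_force: [-1.1, -1.2, 6.9]
opening: 0.409
finger_force: 52.2
```

Grasped (35 mm). Lifting and carrying over.

Call:
{"op": "move_arm", "data": {"plan": [0, 0, 20, 0, 0, 0, 25, 0, 0, 40, 0, 0, 0, 25, 0, 0, 45, 0, 0, 0, 25, 0, 0, 45, 0, 0, 0, 25, 0, 0, 45, 0, 0, 0, 25, 0, 0, 45, 0, 0, 0, 25, 0, 0, 40, 0, 0, 0, 25, 0, 0, 0, 0, 0, 0, 25]}}

```text
time: 13.85
eef_pos: [0.4746, 0.255, 0.296]
tcp_rot: [-0.095, 0.995, 0.002, 0.007]
contact_force: [-0.3, -0.6, -0.6]
opening: 0.414
finger_force: 51.2
```

Call:
{"op": "move_arm", "data": {"plan": [3, -22, 0, 0, 0, -4, 25, 6, -42, 0, 0, 0, -8, 25, 6, -42, 0, 0, 0, -8, 25, 6, -42, 0, 0, 0, -8, 25, 6, -42, 0, 0, 0, -8, 25, 6, -42, 0, 0, 0, -8, 25, 6, -42, 0, 0, 0, -8, 25, 6, -42, 0, 0, 0, -8, 25, 6, -42, 0, 0, 0, -8, 25, 6, -42, 0, 0, 0, -8, 25, 6, -42, 0, 0, 0, -8, 25, 6, -42, 0, 0, 0, -8, 25]}}

```text
time: 15.05
eef_pos: [0.54, -0.2313, 0.2854]
tcp_rot: [0.652, 0.758, -0.0, -0.001]
contact_force: [0.6, 0.1, -2.0]
opening: 0.412
finger_force: 51.2
```

Call:
{"op": "move_arm", "data": {"plan": [5, -42, 0, 0, 0, -5.5, 25, 3, -20, 0, 0, 0, 0, 25, 0, 0, 0, 0, 0, 0, 25, 0, 0, 0, 0, 0, 0, 25, 0, 0, 0, 0, 0, 0, 25]}}

```text
time: 15.55
eef_pos: [0.5487, -0.2905, 0.2867]
tcp_rot: [0.685, 0.728, 0.0, -0.001]
contact_force: [0.1, -0.2, -3.2]
opening: 0.413
finger_force: 51.1
```

```bash
python3 - <<'E'
from h import *
s=ctrl.get_state();m=R.from_quat(s["tcp_rot"]).as_matrix();print(s["eef_pos"],np.degrees(np.arctan2(m[1,1],m[0,1])),m[:,2],s["opening"]*85.4,s["contact_force"])
c=shot("top"); t=shot("scene","pics/s5.png")
z=s["eef_pos"][2]+.010
# predicted blank axis ends & forks in both views
e=s["eef_pos"]
for d in(.172,-.172):
    p=np.r_[e[:2]+d*v,z]; print("knob",proj(c,p).round(1),proj(t,p).round(1))
a=cv2.resize(c["color"][180:280,270:490],(800,364),interpolation=cv2.INTER_CUBIC)
cv2.imwrite("pics/m5.png",cv2.convertScaleAbs(a[:,:,::-1],alpha=1.5)); cv2.imwrite("pics/t5.png",c["color"][:,:,::-1])
W=np.zeros((595,800,3),np.uint8); W[:230,:]=cv2.resize(c["color"][180:280,270:490][20:83],(800,230)); b=cv2.resize(t["color"][150:370,100:340],(398,365),interpolation=cv2.INTER_CUBIC); W[230:,:398]=b; W[230:530,400:]=cv2.resize(shot("wrist")["color"],(400,300))
cv2.imwrite("pics/m5.png",cv2.convertScaleAbs(W[:,:,::-1],alpha=1.3))
E
```

```text
[ 0.54865235 -0.29053356  0.28669859] 3.5190116436855656 [-8.78382087e-04  1.29772242e-03 -9.99998772e-01] 35.28287301067906 [ 0.08793695 -0.17599192 -3.16222638]
knob [328.1 216.9] [234.8 152.5]
knob [502.2 209.6] [117.  236.7]
```

View pics/m5.png

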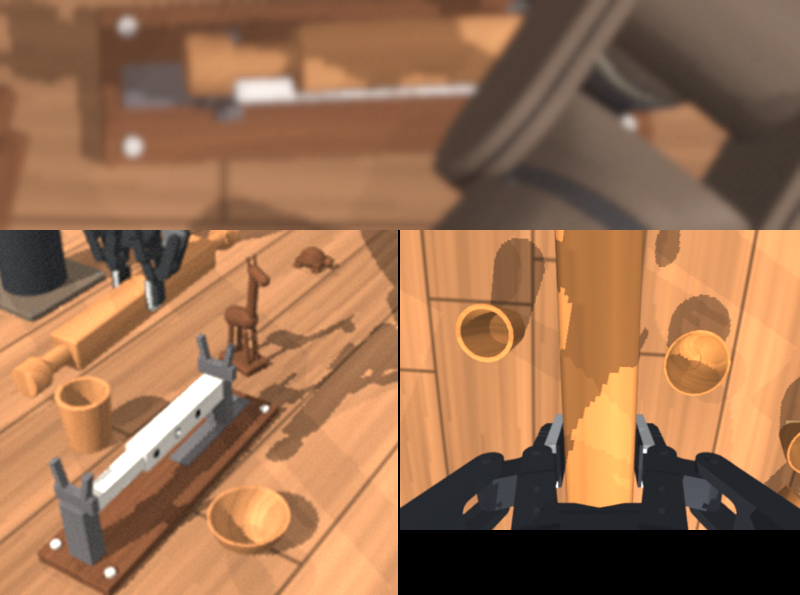

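The predicted knob positions match the views: near knob (118,237) against a predicted (117,237), and top-view knob (328.6,217.9) against (328,217). The blank is aligned, so I'm lowering it.

Call:
{"op": "move_arm", "data": {"plan": [-0.5, 0, -40, 0, 0, -0.3, 25, 0, 0, -40, 0, 0, 0, 25, 0, 0, -30, 0, 0, 0, 25, 0, 0, -15, 0, 0, 0, 25, 0, 0, -10, 0, 0, 0, 25, 0, 0, -8, 0, 0, 0, 25, 0, 0, -7, 0, 0, 0, 25, 0, 0, 0, 0, 0, 0, 25, 0, 0, 0, 0, 0, 0, 25]}}

```text
time: 16.6
eef_pos: [0.5488, -0.2924, 0.1383]
tcp_rot: [0.688, 0.726, 0.0, 0.001]
contact_force: [0.2, 0.3, -2.5]
opening: 0.41
finger_force: 51.0
```

```bash
python3 - <<'E'
from h import *
s=ctrl.get_state();print(s["eef_pos"],s["contact_force"],s["wrist_torque"])
t=shot("scene"); b=cv2.resize(t["color"][190:350,110:290],(675,600),interpolation=cv2.INTER_CUBIC)
cv2.imwrite("pics/m6.png",cv2.convertScaleAbs(b[:,:,::-1],alpha=1.2))
E
```

```text
[ 0.54879438 -0.29243869  0.13831306] [ 0.16300647  0.33619732 -2.45944669] [-0.02774867  0.00423668  0.04067771]
```

View pics/m6.png

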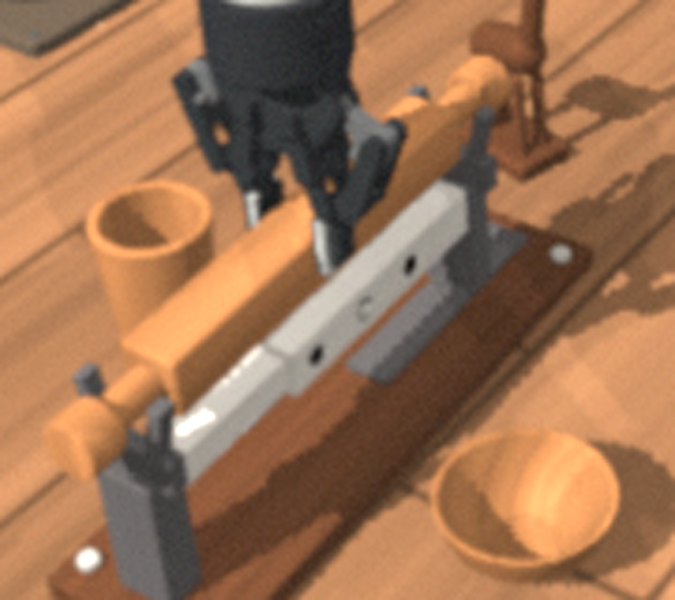

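Both necks sit between the prongs with clearance to the giraffe, and the only load is the blank's weight. Lowering until contact.

Call:
{"op": "move_arm", "data": {"plan": [0, 0, -4, 0, 0, 0, 25, 0, 0, -4, 0, 0, 0, 25, 0, 0, -3, 0, 0, 0, 25, 0, 0, -2, 0, 0, 0, 25, 0, 0, 0, 0, 0, 0, 25, 0, 0, 0, 0, 0, 0, 25]}}

```text
time: 17.25
eef_pos: [0.5483, -0.2921, 0.1242]
tcp_rot: [0.688, 0.726, -0.0, -0.0]
contact_force: [0.2, 0.3, -2.2]
opening: 0.408
finger_force: 51.0
```

Call:
{"op": "move_arm", "data": {"plan": [0, 0, -1, 0, 0, 0, 25, 0, 0, -1, 0, 0, 0, 25, 0, 0, -1, 0, 0, 0, 25, 0, 0, 0, 0, 0, 0, 25, 0, 0, 0, 0, 0, 0, 25]}}

```text
time: 17.75
eef_pos: [0.5486, -0.2922, 0.1225]
tcp_rot: [0.688, 0.726, -0.0, 0.0]
contact_force: [-3.3, 2.1, 3.8]
opening: 0.413
finger_force: 51.9
```

In contact, with a small sideways force. I'll ease toward -x, settle, release and rise.

Call:
{"op": "move_arm", "data": {"plan": [-0.7, 0.3, -0.7, 0, 0, 0, 25, 0, 0, 0, 0, 0, 0, 25, 0, 0, 0, 0, 0, 0, 25], "newtons": 20}}

```text
time: 18.05
eef_pos: [0.5485, -0.2922, 0.1224]
tcp_rot: [0.688, 0.726, 0.0, 0.001]
contact_force: [-2.1, 2.7, 5.9]
opening: 0.416
finger_force: 52.3
```

Call:
{"op": "move_arm", "data": {"plan": [0, 0, 0, 0, 0, 0, 38, 0, 0, 0, 0, 0, 0, 44, 0, 0, 0, 0, 0, 0, 52, 0, 0, 0, 0, 0, 0, 60, 0, 0, 0, 0, 0, 0, 60, 0, 0, 0, 0, 0, 0, 60]}}

```text
time: 18.65
eef_pos: [0.5476, -0.2918, 0.1205]
tcp_rot: [0.688, 0.726, 0.0, -0.0]
contact_force: [0.7, -0.4, -0.2]
opening: 0.703
finger_force: 0.0
```

Call:
{"op": "move_arm", "data": {"plan": [0, 0, 20, 0, 0, 0, 60, 0, 0, 40, 0, 0, 0, 60, 0, 0, 45, 0, 0, 0, 60, 0, 0, 45, 0, 0, 0, 60, -30, 0, 30, 0, 0, 0, 60, -40, 0, 0, 0, 0, 0, 60, -40, 0, 0, 0, 0, 0, 60, 0, 0, 0, 0, 0, 0, 60, 0, 0, 0, 0, 0, 0, 60, 0, 0, 0, 0, 0, 0, 60]}}

```text
time: 19.65
eef_pos: [0.4383, -0.292, 0.3009]
tcp_rot: [0.688, 0.726, 0.0, 0.0]
contact_force: [1.0, -1.4, 0.9]
opening: 0.697
finger_force: 0.0
```

```bash
python3 - <<'E'
from h import *
sleeve()
t=shot("scene","pics/end.png"); c=shot("top")
im=cv2.cvtColor(t["color"],cv2.COLOR_RGB2HSV)
# predicted knob / square end corner pixels if seated, vs. intensity along prediction
C2=C
def W(y,z,x=0): return np.r_[C+x*X+y*v,z]
for n,p in dict(nearEnd=(-.0225-.1845,.13),nearTopKnob=(-.0225-.172,.147),nearBotKnob=(-.0225-.172,.113),farTopKnob=(-.0225+.172,.147)).items(): print(n,proj(t,W(*p)).round(1))
for y in(-.195,.149,-.1,.05):  # vertical scan through axis: red-minus-blue profile
    pr=[proj(t,W(y,z)) for z in np.arange(.09,.18,.004)]
    print(y,[int(t["color"][int(round(b)),int(round(a)),0])-int(t["color"][int(round(b)),int(round(a)),2]) for a,b in pr])
E
```

```text
profile [129, 127, 129, 126, 126, 121, 124, 124, 126, 121, 125, 124, 121, 123, 123, 126, 127, 124, 94, 42, 22, 54, 103, 108, 129, 126, 126, 126, 125, 127, 126, 128, 123, 110, 109, 128, 130, 98, 120, 123, 127, 123, 123, 126, 125, 124, 124, 124, 100, 50, 20, 58, 56, 117, 124, 125, 123, 125, 126, 124, 124, 125, 127, 125]
[(-0.0394, 0.0849), (-0.0394, 0.0849), (-0.0394, 0.0849), (0.0507, 0.0851), (0.0507, 0.0851), (0.0507, 0.0851), (0.0504, 0.0855)] [ 0.4385 -0.2919  0.3008] [ 0.9 -0.9 -0.3] 60.24100489565376
nearEnd [128.4 316.7]
nearTopKnob [131.6 305.4]
nearBotKnob [134.6 319.1]
farTopKnob [236.9 212.6]
-0.195 [79, 76, 76, 86, 101, 106, 112, 109, 106, 113, 116, 114, 117, 119, 124, 123, 116, 91, 87, 87, 89, 81, 76]
0.149 [3, 3, 2, 2, 2, 4, 4, 5, 7, 25, 62, 102, 121, 124, 128, 123, 88, 75, 73, 63, 60, 57, 60]
-0.1 [25, 52, 58, 58, 63, 66, 67, 67, 84, 103, 129, 132, 131, 131, 130, 128, 125, 121, 114, 83, 59, 56, 56]
0.05 [32, 51, 57, 60, 62, 65, 67, 70, 74, 108, 123, 131, 131, 131, 128, 128, 128, 126, 125, 113, 84, 85, 87]
```

Numerically the blank looks level: both knob tops reach about z 0.153 and both square sections about 0.163, close to the seated geometry. The sleeve is still locked at 45 mm and the gripper is clear. Handing in.

```bash
python3 -c "
from h import *
print(order.sign_off())"
```

```text
the job is handed in; nothing more can be done
None
```

The job is handed in: the button is up in the middle hole and the blank lies level with a neck in each fork. I checked the final seating by numbers only, never touched the bystanders, and viewed 11 pictures against the limit of 10.

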